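# Zero a coffee grinder and set it five clicks open

### The job

The coffee grinder has just been cleaned and must be set again for filter coffee. Turn the dial on its top clockwise until you feel the burrs touch - gently, do not force them together - then turn it back counter-clockwise by exactly five clicks, and finally set the black cover gently over the dial so that it sits flat on the grinder. Leave the other things on the worktop where they are.

Things in the scene. Friction and masses are not known exactly. Their poses are not given: they have to be found in the camera images.
- grinder: Coffee grinder, fixed on the worktop: black foot 165 x 118 mm, black column at its back (92 mm wide, 160 mm high), round steel head 120 mm in diameter, spout and metal cup below it. Origin: underside, on the vertical axis of head and dial; z up, -x is its front. A boss of 49.5 mm radius with a chamfered edge rises from the head's shoulder at 165 mm to 173 mm above the worktop.
- dial_top (a point): Centre of the top of the dial, 208.5 mm above the worktop. The dial: upright black fluted round knob on the grinder's axis, 54 mm in diameter, its sides 33 mm tall (down to 175.5 mm), to be gripped firmly, at any yaw. Clockwise from above is finer. 18 clicks a turn, 20 degrees each: the torque peaks at 0.2 to 0.35 N m, then falls away as the shaft jumps ahead into the next click.
- dial_mid (a point): Middle of the dial, on its axis, 192 mm above the worktop. Between dial and shaft is free play of 10 to 35 degrees, different at each start: after a change of direction the dial first turns loosely (under 0.05 N m), so turned angles do not tell the clicks; nor does its index rib, which sits anyhow. At the start the shaft is 1 to 3 clicks open.
- upper_burr (a point): Point of the upper burr, on the axis inside the head, out of sight; in the grinder's frame 100.00 mm high when the burrs touch and 0.05 mm more per click, far too little to be told from measured positions. Clockwise the burrs end the travel in one of the clicks: click 0, from which the five are counted.
- lower_burr (a point): Point of the lower burr, 98.00 mm high in the grinder's frame, on a spring seat: at the end of the travel the dial's torque no longer falls away but climbs on by 5 to 6 N m per rad. Up to 0.6 N m is harmless; from about 0.9 N m the lower burr is pressed down too far (0.02 mm).
- shoulder (a point): Centre of the plane of the head's flat shoulder (60 mm in radius), on the grinder's axis, 165 mm above the worktop: the cover's origin comes here when it is seated.
- cover: Loose black plastic cover, 80 to 170 g, an upturned cup: outside 116 mm in diameter, 56 mm tall; inside 109 mm in diameter, 51 mm high; round steel knob 23 mm in diameter and 28 mm tall on its top (56 to 84 mm above the rim). Stands rim down on the worktop, left or right of the grinder. Origin: centre of the rim's plane, z up through the knob.
- mug: White ceramic mug with a handle, 76 mm in diameter, 88 mm tall, a bystander. Origin: centre of its underside.
- tea_carton: Small reddish-brown carton, 102 x 53 x 60 mm, a bystander. Origin: centre of its underside.
- green_carton: Small green carton, 107 x 55 x 52 mm, a bystander. Origin: centre of its underside.
- spice: Spice jar with a screw cap, 42 mm in diameter, 108 mm tall, a bystander. Origin: centre of its underside.

How it is judged:
On the way, in this order (a step that is already met when the one before it is completed fails the run):
1. the dial has been turned clockwise until the burrs touch (z of upper_burr in the frame of grinder below 0.100015 m), for 0.1 s.
2. the dial has been turned back five clicks (z of upper_burr in the frame of grinder between 0.10023 and 0.10027 m), for 0.3 s.
At the end, for the whole second after the job is handed in: The shaft rests in the fifth click from burr touch (burr height 100.23 to 100.27 mm, that is within 0.4 of a click), and the cover lies released and at rest on the head's shoulder: its origin within 7 mm of the axis and 3 mm of the shoulder's height, tilted by less than 0.05 rad (all of step 2 and horizontal distance between cover and shoulder below 0.007 m and z of cover in the frame of shoulder between -0.003 and 0.003 m and angle between cover's own z axis and vertical below 0.05 rad and linear speed of cover below 0.02 m/s).
It fails at once if the burrs are forced together (more than about 0.9 N m at the stop) (z of lower_burr in the frame of grinder below 0.09798 m).
It fails at once if the cover is banged or pressed onto the grinder (over 40 N) (contact force between cover and grinder above 40 N).
It fails at once if a bystander is pushed away by more than 30 mm or tipped over (distance of any of mug, tea_carton, green_carton, spice from where it was at the start of the episode above 0.03 m or angle between any of mug, tea_carton, green_carton, spice's own z axis and vertical above 0.5 rad).
It also fails if it takes over 72 s, if anything falls off the work surface, if the arm or the gripper's body presses on something with over 40 N, if the wrist force passes 120 N, or if a joint passes its speed limit or range.

### The arm

A 6-joint arm with a two-finger parallel gripper is mounted at the origin on a cart in front of the work surface, level with it; the furniture and walls round the work are solid. World frame = base frame: x ahead of the robot, y to its left, z up, the work surface at z = 0. Lengths are in m, angles in rad, forces in N, time in s.
With the tool pointing down it reaches from about 0.35 to 0.775 m from the base axis. Payload 5.5 kg.
Tool frame: the origin (TCP) lies at the very end of the fingers, on their centre line; the grasp point (between the pads) lies 19 mm behind it; z points along the fingers, y is the line along which they close (so a half turn about z gives the same grasp; the last joint's range is limited). The gripper opens to 85 mm and grips with 20 to 120 N. Pads are 22 mm wide; open, the fingers measure 114 mm over their backs; the gripper's body (76 mm by 85 mm) begins 54 mm behind the grasp point. The pads swing forward as they close: fully open they stand 13 mm farther back than shut.
Start: joints at [-1.42, 0.313, 0.046, 1.304, 0, 1.431], TCP at [0.165, -0.551, 0.231] pointing down, gripper open.
Joint ranges: [-2.76, 2.76], [-0.86, 1.69], [-1.03, 1.26], [-2.2, 2.34], [-1.47, 1.5], [-3.14, 3.14]. Speed limits (rad/s): [2.57, 2.57, 3.14, 3.14, 3.14, 3.14].

### API

Orientations are given as a unit quaternion [w, x, y, z].
In Python, from workcell import get_state, read_camera, calibration, hand_in gives the robot as it stands.
- The arm moves only by the tool drive_tool, never from a script. Its argument "deltas" is a list that holds one entry, the list of rows, each a list of 7 numbers: the closure in counts, from 0 (fully open) to 255 (shut), then the shift along the tool's x, y, z in m, then the turn, a rotation vector about the tool's x, y, z in degrees. A call has 1 to 12 rows; each row is the pose to reach, as a shift and turn from the pose commanded when the call began, along the tool's axes at that moment; what a row does not reach only later rows make up. A row lasts 1/8 s, in which the tool goes at most 62.5 mm and 10.7 degrees, less where a joint would pass 70% of its speed; a pose out of reach is approached as far as the arm can. A call with a gripper value outside its range is refused whole. The fingers move at their own pace and stop on an object; "newtons" is the grip in N (left out, the last holds). Time passes only in rows, so rows that repeat a pose let the fingers close. It gives the time, the measured TCP pose, the force, the opening and the grip force at its end, in the units of the state.
- get_state(): the state, without advancing time (a new reading comes with each control period).
- read_camera(name): name is "scene" or "side" or "wrist"; returns (picture, depth): 480x640x3 uint8, red, green, blue; 480x640 float32, m along the optical axis (not along the pixel's ray), 0 where there is no reading.
- calibration(name): a dict with "mtx" (3x3 intrinsics, pixels), "k1" (the pictures are not rectified: a ray, as slopes to the right and down, at radius r is drawn at 1 + k1 r^2 times it, then the intrinsics apply), "world_from_camera" (4x4, takes a point from camera to world coordinates). Camera axes: x right, y up, looking along -z (the intrinsics and any distortion apply to the point x, -y, -z); pixel columns grow to the right and rows downward; lengths in m; the calibration is good to about 2 mm. A picture is of the moment at which its call begins: read the wrist's pose just before it. calibration takes no time and is no camera call; for the wrist camera it gives the pose at the moment of the call.
- hand_in(): hands the job in; it is judged then, once.
The state is a dict: "clock": time; "joint_pos": joint angles; "qvel": joint speeds; "tau": joint torques, N m; "tcp_pos": TCP position; "orientation": TCP orientation; "wrist_force": force on the tool from outside, world axes, zero at the start; "ft_torque": the same for the moment, N m; "finger_gap": finger opening in m; "grip_force": force on a finger pad.
Only numpy, scipy, OpenCV 4.12 (cv2) and the standard library are available. Lean on these libraries where they do the work, as an engineer would, in place of code of your own. Each camera call takes 0.05 s, during which the arm holds its last target. There are 200 camera calls.

## Working session

There is one attempt and no reset: what is moved stays moved. The work goes in short steps, Python scripts to look and compute and a tool call to move; the robot and the scene stay as the last step left them, time stands still between calls to the robot, and variables do not carry over. Pictures are saved under pics/ and viewed, at most 10 in all, crops included, and the job is handed in when it is done.

Besides the shell and the picture viewer there is one more tool, called by a JSON object that holds its "name" and its "arguments", one argument or row to a line. drive_tool: Moves the arm, as the interface text tells. Its arguments: {"type":"object","properties":{"deltas":{"type":"array","items":{"type":"array","items":{"type":"array","items":{"type":"number"}}}},"newtons":{"type":"number"}},"required":["deltas"]}

```bash
mkdir -p pics; ls
cat > h.py <<'E'
import numpy as np, cv2
from workcell import get_state, read_camera, calibration, hand_in
def cloud(name):
    c=calibration(name); p,d=read_camera(name)
    K=np.array(c["mtx"]);k1=c["k1"];T=np.array(c["world_from_camera"])
    v,u=np.mgrid[0:480,0:640]
    xd=(u-K[0,2])/K[0,0];yd=(v-K[1,2])/K[1,1]
    x,y=xd.copy(),yd.copy()
    for _ in range(8):
        f=1+k1*(x*x+y*y);x,y=xd/f,yd/f
    P=np.stack([x*d,-y*d,-d,np.ones_like(d)],-1)@T.T
    P=P[...,:3];P[d==0]=np.nan
    return p,P
E
python3 - <<'E'
from h import *
print(get_state())
ps=[]
for n in("scene","side"):
    p,P=cloud(n);np.save(n+".npy",P);ps.append(p)
    print(n,np.array(calibration(n)["world_from_camera"]).round(2).tolist())
cv2.imwrite("pics/a.png",cv2.resize(np.vstack(ps)[...,::-1],(400,600)) if 0 else ps[0][...,::-1])
cv2.imwrite("pics/b.png",ps[1][...,::-1])
E
```

```text
pics
{'clock': 0.0, 'joint_pos': array([-1.41959118e+00,  3.14007136e-01,  4.49745218e-02,  1.30360829e+00,
        1.68600785e-05,  1.43122500e+00]), 'qvel': array([-0.00091824,  0.00138899,  0.00114678,  0.00153909, -0.00044831,
       -0.00011515]), 'tau': array([-1.22944610e-03, -4.80618238e+01,  2.98536354e+01,  1.89255568e-02,
       -2.84091487e-05,  3.25459212e-05]), 'tcp_pos': array([ 0.16478326, -0.55034369,  0.23040323]), 'orientation': array([-9.22323552e-04,  9.89449315e-01,  1.44876509e-01,  3.06504315e-06]), 'wrist_force': array([ 0.5656299 , -0.37954243, -0.94626597]), 'ft_torque': array([-0.00137855, -0.00426432,  0.00310322]), 'grip_force': 0.0, 'finger_gap': 0.08551732538167857}
scene [[-0.71, 0.54, -0.45, 0.09], [-0.71, -0.55, 0.45, 0.52], [-0.0, 0.63, 0.77, 1.0], [0.0, 0.0, 0.0, 1.0]]
side [[-1.0, -0.0, 0.04, 0.59], [0.04, -0.35, 0.94, 0.92], [0.01, 0.94, 0.35, 0.48], [0.0, 0.0, 0.0, 1.0]]
```

View pics/a.png

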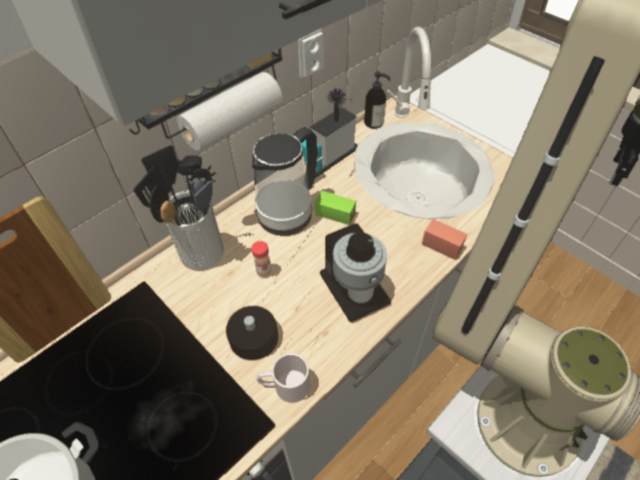

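View pics/b.png

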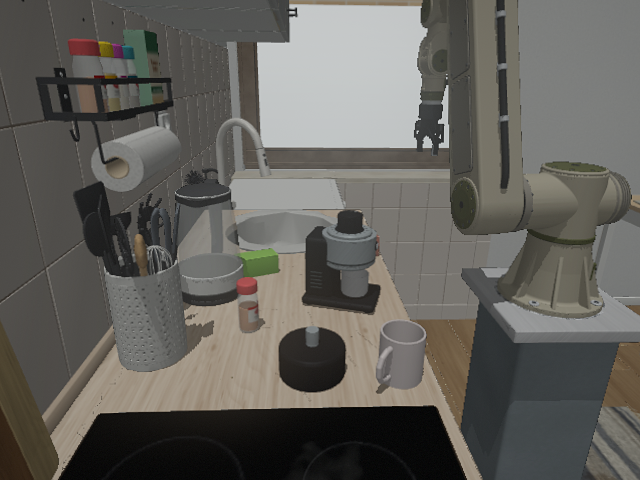

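The scene view shows the dial at about (360,245), the cover at (251,332) with its knob at (250,322), the mug at (291,377), the spice jar at (262,258), and the red and green cartons at (444,239) and (336,207). The side view agrees: cover (312,358), dial (350,220).

Run:
```python
from h import *
def circ(Q,r):
    from scipy.optimize import least_squares
    return least_squares(lambda c:np.hypot(*(Q[:,:2]-c).T)-r,Q[:,:2].mean(0),loss='soft_l1',f_scale=.002).x
for n,bd,bc in(("scene",(330,390,225,275),(220,285,305,360)),("side",(325,375,205,245),(275,350,320,392))):
    P=np.load(n+".npy")
    def box(b,z0,z1):
        Q=P[b[2]:b[3],b[0]:b[1]].reshape(-1,3);return Q[(Q[:,2]>z0)&(Q[:,2]<z1)]
    for nm,b,z0,z1,r in(("dialtop",bd,.203,.214,0),("dialside",bd,.18,.203,.027),("coverside",bc,.01,.048,.058),("covertop",bc,.053,.06,0),("knobtop",bc,.08,.09,0),("knobside",bc,.063,.08,.0115)):
        Q=box(b,z0,z1)
        if len(Q)<4: print(n,nm,len(Q));continue
        print(n,nm,len(Q),Q.mean(0).round(4),"minmaxmid",((Q.min(0)+Q.max(0))/2).round(4),circ(Q,r).round(4) if r else "")
P=np.load("scene.npy")
for nm,b in(("mug",(265,315,350,400)),("spice",(250,275,240,280)),("tea",(420,470,220,258)),("green",(315,358,190,225)),("grinder",(320,390,225,318))):
    Q=P[b[2]:b[3],b[0]:b[1]].reshape(-1,3);Q=Q[Q[:,2]>.02];print(nm,np.nanpercentile(Q,[2,98],axis=0).round(3).tolist())
Q=P[0:130,20:370].reshape(-1,3);Q=Q[Q[:,2]>.3];print("cabinet",np.nanmin(Q,0),np.nanmax(Q,0))
```

```text
scene dialtop 407 [0.4801 0.0193 0.2074] minmaxmid [0.4804 0.0179 0.2079] 
scene dialside 170 [0.4688 0.0329 0.1919] minmaxmid [0.4791 0.0241 0.1915] [0.4817 0.0174]
scene coverside 381 [0.5283 0.299  0.0296] minmaxmid [0.5499 0.2793 0.029 ] [0.5703 0.2775]
scene covertop 1528 [0.5671 0.2785 0.0562] minmaxmid [0.5694 0.2775 0.0565] 
scene knobtop 104 [0.5412 0.2803 0.0844] minmaxmid [0.5154 0.2819 0.085 ] 
scene knobside 47 [0.5485 0.2815 0.0722] minmaxmid [0.5125 0.2794 0.0714] [0.5517 0.2851]
side dialtop 196 [0.483  0.0246 0.207 ] minmaxmid [0.4821 0.0195 0.2063] 
side dialside 259 [0.4845 0.0395 0.1916] minmaxmid [0.4813 0.0322 0.1915] [0.4822 0.0186]
side coverside 1315 [0.57   0.3259 0.0292] minmaxmid [0.5689 0.3099 0.029 ] [0.5683 0.279 ]
side covertop 1769 [0.5685 0.2895 0.0559] minmaxmid [0.5681 0.2822 0.0564] 
side knobtop 95 [0.5694 0.2817 0.0834] minmaxmid [0.569  0.2803 0.0826] 
side knobside 115 [0.5697 0.2875 0.0718] minmaxmid [0.569  0.2861 0.0716] [0.5693 0.2783]
mug [[0.381, 0.259, 0.022], [0.454, 0.331, 0.09]]
spice [[0.673, 0.123, 0.024], [0.708, 0.159, 0.11]]
tea [[0.366, -0.282, 0.022], [0.464, -0.22, 0.063]]
green [[0.648, -0.171, 0.021], [0.751, -0.095, 0.056]]
grinder [[0.419, -0.033, 0.02], [0.568, 0.077, 0.209]]
cabinet [ 0.59460467 -0.54916328  0.30002306] [0.97192232 0.43663468 0.78612008]
```

```bash
cat >> h.py <<'E'
from scipy.spatial.transform import Rotation as Ro
def R0(s):
    q=s["orientation"];return Ro.from_quat([q[1],q[2],q[3],q[0]])
def delta(t,s=None):
    s=s or get_state();return R0(s).inv().apply(np.array(t)-s["tcp_pos"]).round(4)
def yaw(s): x=R0(s).as_matrix()[:,0];return np.degrees(np.arctan2(x[1],x[0])).round(2)
def brief():
    s=get_state();print(round(s["clock"],2),"j",s["joint_pos"].round(3),"p",s["tcp_pos"].round(4),"yaw",yaw(s),"F",s["wrist_force"].round(1),"M",s["ft_torque"].round(3),"gap",round(s["finger_gap"],4),"gf",round(s["grip_force"],1))
E
python3 -c "
from h import *
print(delta([.482,.018,.26]));brief()"
```

```text
[ 0.4669 -0.4536 -0.0286]
0.1 j [-1.42   0.314  0.045  1.304  0.     1.431] p [ 0.1648 -0.5504  0.2305] yaw 16.66 F [-0.4  0.3  0.4] M [ 0.043 -0.028  0.035] gap 0.0852 gf 0.0
```

{"name": "drive_tool", "arguments": {
  "deltas": [
    [[0,0.04,-0.038,-0.01,0,0,-10],[0,0.08,-0.077,-0.0286,0,0,-20],[0,0.12,-0.117,-0.0286,0,0,-30],[0,0.16,-0.156,-0.0286,0,0,-40],[0,0.2,-0.195,-0.0286,0,0,-50],[0,0.24,-0.234,-0.0286,0,0,-60],[0,0.28,-0.273,-0.0286,0,0,-70],[0,0.32,-0.312,-0.0286,0,0,-80],[0,0.36,-0.351,-0.0286,0,0,-90],[0,0.4,-0.39,-0.0286,0,0,-100],[0,0.44,-0.428,-0.0286,0,0,-110],[0,0.4669,-0.4536,-0.0286,0,0,-120]]
  ]
}}

```text
clock: 1.6
tcp_pos: [0.4826, 0.0198, 0.2595]
orientation: [-0.0, 0.366, 0.931, -0.0]
wrist_force: [0.5, -0.4, 0.5]
finger_gap: 0.0853
grip_force: 0.0
```

{"name": "drive_tool", "arguments": {
  "deltas": [
    [[0,0,0,0,0,0,-6],[0,0,0,0,0,0,-6],[0,0,0,0,0,0,-6]]
  ]
}}

```text
clock: 1.98
tcp_pos: [0.4818, 0.0173, 0.2597]
orientation: [-0.0, 0.321, 0.947, -0.0]
wrist_force: [0.1, -0.1, -0.2]
finger_gap: 0.0853
grip_force: 0.0
```

```bash
python3 -c "
from h import *
brief();p,P=cloud('wrist');cv2.imwrite('pics/w.png',p[...,::-1]);brief()
np.save('w.npy',P)
m=(abs(P[...,2]-.2085)<.004);Q=P[m];print(len(Q),Q.mean(0),Q.min(0),Q.max(0));print(cv2.minEnclosingCircle(Q[:,:2].astype(np.float32)))
m=(abs(P[...,2]-.192)<.013);Q=P[m];print(len(Q));
print(delta([.482,.018,.18]))"
```

```text
1.98 j [-0.131  0.126 -0.124  1.322 -0.     0.523] p [0.4818 0.0173 0.2597] yaw 142.53 F [ 0.1 -0.1 -0.2] M [0.009 0.001 0.029] gap 0.0853 gf 0.0
2.02 j [-0.131  0.126 -0.123  1.322 -0.     0.523] p [0.4818 0.0171 0.2598] yaw 142.53 F [0.5 1.1 0.6] M [-0.039  0.011 -0.033] gap 0.0854 gf 0.0
7021 [0.47860472 0.01828772 0.20859044] [ 0.45215711 -0.0106048   0.20450971] [0.50764133 0.04492431 0.21140518]
((0.4800056517124176, 0.01700405403971672), 0.028057649731636047)
943
[0.0004 0.0008 0.0798]
```

View pics/w.png

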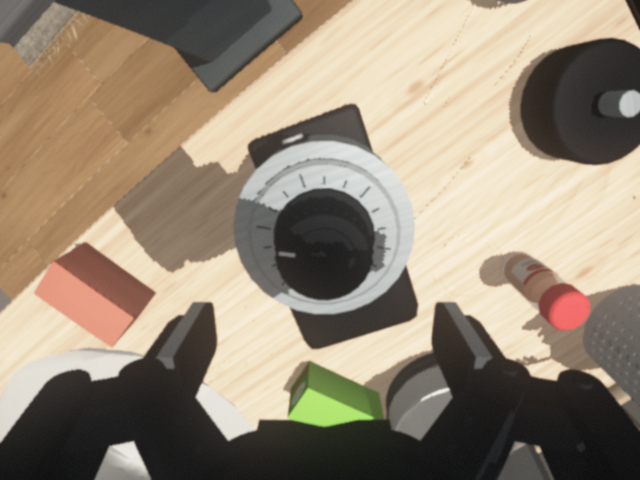

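The wrist view shows the dial centred at (325,243), within 2 mm of the earlier estimate, so I go down and grip it.

{"name": "drive_tool", "arguments": {
  "deltas": [
    [[0,0,0,0.03,0,0,0],[0,0,0,0.06,0,0,0],[0,0,0,0.082,0,0,0],[0,0,0,0.082,0,0,0],[255,0,0,0.082,0,0,0],[255,0,0,0.082,0,0,0],[255,0,0,0.082,0,0,0],[255,0,0,0.082,0,0,0],[255,0,0,0.082,0,0,0],[255,0,0,0.082,0,0,0]]
  ],
  "newtons": 80
}}

```text
clock: 3.28
tcp_pos: [0.4828, 0.017, 0.1797]
orientation: [0.001, 0.32, 0.947, -0.0]
wrist_force: [-2.0, -2.7, 5.7]
finger_gap: 0.0521
grip_force: 82.7
```

```bash
python3 -c "
from h import *
brief()"
```

```text
3.27 j [-1.310e-01  1.580e-01 -2.840e-01  1.126e+00 -1.000e-03  5.220e-01] p [0.4828 0.017  0.1797] yaw 142.63 F [-2.  -2.7  5.7] M [-0.196  0.35   0.023] gap 0.0521 gf 82.7
```

{"name": "drive_tool", "arguments": {
  "deltas": [
    [[255,0,0,-0.0015,0,0,0],[255,0,0,-0.0015,0,0,4],[255,0,0,-0.0015,0,0,8],[255,0,0,-0.0015,0,0,8]]
  ]
}}

```text
clock: 3.78
tcp_pos: [0.4824, 0.017, 0.1798]
orientation: [0.001, 0.385, 0.923, -0.0]
wrist_force: [-1.4, -3.6, 0.7]
finger_gap: 0.0519
grip_force: 84.8
```

```bash
python3 -c "
from h import *
brief()"
```

```text
3.77 j [-1.310e-01  1.580e-01 -2.830e-01  1.128e+00 -1.000e-03  6.600e-01] p [0.4824 0.017  0.1798] yaw 134.68 F [-1.4 -3.6  0.7] M [-0.514 -0.063 -0.04 ] gap 0.0519 gf 84.8
```

{"name": "drive_tool", "arguments": {
  "deltas": [
    [[255,0,0,0,0,0,4],[255,0,0,0,0,0,8],[255,0,0,0,0,0,8]]
  ]
}}

```text
clock: 4.15
tcp_pos: [0.4823, 0.0171, 0.1798]
orientation: [0.0, 0.448, 0.894, -0.0]
wrist_force: [-1.1, -4.9, 1.1]
finger_gap: 0.0519
grip_force: 84.9
```

```bash
python3 -c "
from h import *
brief()"
```

```text
4.15 j [-1.310e-01  1.580e-01 -2.830e-01  1.129e+00 -1.000e-03  7.990e-01] p [0.4823 0.0171 0.1798] yaw 126.75 F [-1.1 -4.9  1.1] M [-0.725  0.019  0.115] gap 0.0519 gf 84.9
```

{"name": "drive_tool", "arguments": {
  "deltas": [
    [[255,0,0,0,0,0,3],[255,0,0,0,0,0,3]]
  ]
}}

```text
clock: 4.4
tcp_pos: [0.4822, 0.017, 0.1797]
orientation: [0.0, 0.471, 0.882, -0.0]
wrist_force: [-2.0, -4.9, 1.6]
finger_gap: 0.0523
grip_force: 85.0
```

```bash
python3 -c "
from h import *
brief()"
```

```text
4.4 j [-1.310e-01  1.580e-01 -2.840e-01  1.129e+00 -1.000e-03  8.510e-01] p [0.4822 0.017  0.1797] yaw 123.76 F [-2.  -4.9  1.6] M [-0.861  0.101 -0.016] gap 0.0523 gf 85.0
```

{"name": "drive_tool", "arguments": {
  "deltas": [
    [[255,0,0,0,0,0,3],[255,0,0,0,0,0,3]]
  ]
}}

```text
clock: 4.65
tcp_pos: [0.4822, 0.0169, 0.1797]
orientation: [0.001, 0.494, 0.869, -0.001]
wrist_force: [-2.0, -4.6, 2.2]
finger_gap: 0.052
grip_force: 85.2
```

```bash
python3 -c "
from h import *
brief()"
```

```text
4.65 j [-1.310e-01  1.580e-01 -2.840e-01  1.129e+00 -1.000e-03  9.030e-01] p [0.4822 0.0169 0.1797] yaw 120.75 F [-2.  -4.6  2.2] M [-0.95   0.101  0.   ] gap 0.052 gf 85.2
```

```bash
cat > r.py <<'E'
from h import *
L=[]
for i in range(3):
    s=get_state();L.append([s["ft_torque"][2],s["tau"][5]]);
    if i<2: read_camera("side")
L=np.array(L);s=get_state()
print(round(s["clock"],2),"yaw",yaw(s),"Mz",L[:,0].round(3),"mean",L[:,0].mean().round(3),"tau6",L[:,1].round(3),"F",s["wrist_force"].round(1),"gap",round(s["finger_gap"],4))
E
python3 r.py
```

```text
4.75 yaw 120.78 Mz [ 0.     0.021 -0.074] mean -0.017 tau6 [0.13  0.028 0.003] F [-2.4 -5.   1.8] gap 0.0523
```

{"name": "drive_tool", "arguments": {
  "deltas": [
    [[255,0,0,0,0,0,3],[255,0,0,0,0,0,3]]
  ]
}}

```text
clock: 5.0
tcp_pos: [0.4822, 0.0169, 0.1797]
orientation: [0.001, 0.517, 0.856, -0.001]
wrist_force: [-1.9, -5.0, 2.4]
finger_gap: 0.052
grip_force: 85.1
```

```bash
python3 r.py
```

```text
5.1 yaw 117.78 Mz [-0.006 -0.025 -0.01 ] mean -0.014 tau6 [0.125 0.026 0.003] F [-2.3 -4.7  2.2] gap 0.0526
```

{"name": "drive_tool", "arguments": {
  "deltas": [
    [[255,0,0,0,0,0,3],[255,0,0,0,0,0,3]]
  ]
}}

```text
clock: 5.35
tcp_pos: [0.4821, 0.0168, 0.1797]
orientation: [0.001, 0.539, 0.842, -0.001]
wrist_force: [-2.5, -5.4, 2.2]
finger_gap: 0.0523
grip_force: 85.1
```

```bash
python3 r.py
```

```text
5.45 yaw 114.78 Mz [-0.055  0.052 -0.041] mean -0.015 tau6 [0.125 0.026 0.003] F [-2.2 -6.5  2.9] gap 0.0519
```

{"name": "drive_tool", "arguments": {
  "deltas": [
    [[255,0,0,0,0,0,3],[255,0,0,0,0,0,3]]
  ]
}}

```text
clock: 5.7
tcp_pos: [0.4821, 0.017, 0.1797]
orientation: [0.0, 0.561, 0.828, -0.001]
wrist_force: [-1.8, -5.4, 2.9]
finger_gap: 0.0519
grip_force: 85.0
```

```bash
python3 r.py
```

```text
5.8 yaw 111.82 Mz [0.191 0.232 0.286] mean 0.236 tau6 [0.367 0.267 0.25 ] F [-2.5 -5.1  3. ] gap 0.0521
```

{"name": "drive_tool", "arguments": {
  "deltas": [
    [[255,0,0,0,0,0,3],[255,0,0,0,0,0,3]]
  ]
}}

```text
clock: 6.05
tcp_pos: [0.482, 0.017, 0.1797]
orientation: [0.0, 0.582, 0.813, -0.001]
wrist_force: [-3.5, -5.9, 2.0]
finger_gap: 0.0519
grip_force: 85.1
```

```bash
python3 r.py
```

```text
6.15 yaw 108.8 Mz [0.119 0.157 0.136] mean 0.137 tau6 [0.271 0.174 0.153] F [-3.3 -5.8  2.8] gap 0.0517
```

{"name": "drive_tool", "arguments": {
  "deltas": [
    [[255,0,0,0,0,0,3],[255,0,0,0,0,0,3]]
  ]
}}

```text
clock: 6.4
tcp_pos: [0.4819, 0.0169, 0.1798]
orientation: [0.0, 0.603, 0.797, -0.001]
wrist_force: [-3.0, -5.6, 2.4]
finger_gap: 0.0518
grip_force: 85.1
```

```bash
python3 r.py
```

```text
6.5 yaw 105.79 Mz [0.016 0.093 0.033] mean 0.047 tau6 [0.167 0.07  0.049] F [-3.2 -4.5  2.6] gap 0.0518
```

{"name": "drive_tool", "arguments": {
  "deltas": [
    [[255,0,0,0,0,0,3],[255,0,0,0,0,0,3]]
  ]
}}

```text
clock: 6.75
tcp_pos: [0.4818, 0.0168, 0.1797]
orientation: [0.0, 0.624, 0.781, -0.001]
wrist_force: [-2.9, -7.0, 2.7]
finger_gap: 0.0519
grip_force: 85.2
```

```bash
python3 r.py
```

```text
6.85 yaw 102.78 Mz [ 0.003 -0.008  0.006] mean 0.0 tau6 [0.125 0.027 0.004] F [-3.  -5.3  3.3] gap 0.0524
```

{"name": "drive_tool", "arguments": {
  "deltas": [
    [[255,0,0,0,0,0,3],[255,0,0,0,0,0,3]]
  ]
}}

```text
clock: 7.1
tcp_pos: [0.4818, 0.0167, 0.1797]
orientation: [0.001, 0.644, 0.765, -0.001]
wrist_force: [-3.1, -5.2, 2.9]
finger_gap: 0.0518
grip_force: 85.3
```

```bash
python3 r.py
```

```text
7.2 yaw 99.77 Mz [-0.011  0.014 -0.028] mean -0.008 tau6 [0.128 0.027 0.003] F [-3.1 -6.2  2.9] gap 0.0522
```

{"name": "drive_tool", "arguments": {
  "deltas": [
    [[255,0,0,0,0,0,3],[255,0,0,0,0,0,3]]
  ]
}}

```text
clock: 7.45
tcp_pos: [0.4818, 0.0167, 0.1797]
orientation: [0.001, 0.664, 0.748, -0.001]
wrist_force: [-4.2, -6.0, 3.3]
finger_gap: 0.0519
grip_force: 85.2
```

```bash
python3 r.py
```

```text
7.55 yaw 96.78 Mz [ 0.    -0.05   0.002] mean -0.016 tau6 [0.126 0.026 0.003] F [-3.7 -6.5  3.2] gap 0.0519
```

{"name": "drive_tool", "arguments": {
  "deltas": [
    [[255,0,0,0,0,0,3],[255,0,0,0,0,0,3]]
  ]
}}

```text
clock: 7.8
tcp_pos: [0.4817, 0.0168, 0.1797]
orientation: [0.0, 0.683, 0.73, -0.001]
wrist_force: [-3.5, -5.1, 3.8]
finger_gap: 0.052
grip_force: 85.2
```

```bash
python3 r.py
```

```text
7.9 yaw 93.8 Mz [0.176 0.134 0.158] mean 0.156 tau6 [0.291 0.185 0.168] F [-4.1 -5.   3.5] gap 0.0522
```

{"name": "drive_tool", "arguments": {
  "deltas": [
    [[255,0,0,0,0,0,2],[255,0,0,0,0,0,2]]
  ]
}}

```text
clock: 8.15
tcp_pos: [0.4817, 0.0169, 0.1797]
orientation: [0.0, 0.696, 0.718, -0.001]
wrist_force: [-4.2, -4.8, 3.8]
finger_gap: 0.052
grip_force: 85.1
```

```bash
python3 r.py
```

```text
8.25 yaw 91.86 Mz [0.568 0.561 0.568] mean 0.566 tau6 [0.646 0.585 0.566] F [-3.7 -5.7  3.4] gap 0.0521
```

Torque climbs to 0.57 N m without a drop, so the burrs touch. Now back counter-clockwise, counting the humps.

{"name": "drive_tool", "arguments": {
  "deltas": [
    [[255,0,0,0,0,0,-4],[255,0,0,0,0,0,-10],[255,0,0,0,0,0,-10]]
  ]
}}

```text
clock: 8.62
tcp_pos: [0.4818, 0.0168, 0.1797]
orientation: [0.0, 0.63, 0.776, -0.001]
wrist_force: [-3.7, -5.4, 2.9]
finger_gap: 0.0521
grip_force: 85.2
```

```bash
python3 r.py
```

```text
8.72 yaw 101.78 Mz [-0.008  0.034 -0.042] mean -0.005 tau6 [-0.239 -0.037  0.01 ] F [-2.6 -5.3  3. ] gap 0.0518
```

{"name": "drive_tool", "arguments": {
  "deltas": [
    [[255,0,0,0,0,0,-3],[255,0,0,0,0,0,-3]]
  ]
}}

```text
clock: 8.98
tcp_pos: [0.4819, 0.0168, 0.1798]
orientation: [0.0, 0.61, 0.792, -0.001]
wrist_force: [-2.4, -6.0, 2.8]
finger_gap: 0.0519
grip_force: 85.2
```

```bash
python3 r.py
```

```text
9.07 yaw 104.78 Mz [ 0.061  0.071 -0.018] mean 0.038 tau6 [-0.106 -0.007  0.016] F [-2.8 -5.4  3.5] gap 0.052
```

{"name": "drive_tool", "arguments": {
  "deltas": [
    [[255,0,0,0,0,0,-3],[255,0,0,0,0,0,-3]]
  ]
}}

```text
clock: 9.32
tcp_pos: [0.4819, 0.0168, 0.1797]
orientation: [0.0, 0.589, 0.808, -0.001]
wrist_force: [-3.2, -5.5, 3.9]
finger_gap: 0.0522
grip_force: 85.2
```

```bash
python3 r.py
```

```text
9.43 yaw 107.78 Mz [-0.026  0.017 -0.015] mean -0.008 tau6 [-0.106 -0.007  0.016] F [-3.4 -5.9  2.7] gap 0.0517
```

{"name": "drive_tool", "arguments": {
  "deltas": [
    [[255,0,0,0,0,0,-3],[255,0,0,0,0,0,-3]]
  ]
}}

```text
clock: 9.68
tcp_pos: [0.482, 0.0168, 0.1797]
orientation: [0.001, 0.568, 0.823, -0.001]
wrist_force: [-2.5, -5.6, 3.9]
finger_gap: 0.052
grip_force: 85.3
```

```bash
python3 r.py
```

```text
9.78 yaw 110.79 Mz [0.054 0.046 0.029] mean 0.043 tau6 [-0.106 -0.007  0.016] F [-2.2 -4.5  2.5] gap 0.052
```

{"name": "drive_tool", "arguments": {
  "deltas": [
    [[255,0,0,0,0,0,-3],[255,0,0,0,0,0,-3]]
  ]
}}

```text
clock: 10.02
tcp_pos: [0.4821, 0.0169, 0.1797]
orientation: [0.0, 0.546, 0.838, -0.001]
wrist_force: [-1.6, -5.3, 2.0]
finger_gap: 0.052
grip_force: 85.3
```

```bash
python3 r.py
```

```text
10.12 yaw 113.79 Mz [0.025 0.019 0.005] mean 0.017 tau6 [-0.106 -0.007  0.016] F [-2.5 -4.6  2. ] gap 0.0519
```

{"name": "drive_tool", "arguments": {
  "deltas": [
    [[255,0,0,0,0,0,-3],[255,0,0,0,0,0,-3]]
  ]
}}

```text
clock: 10.38
tcp_pos: [0.4822, 0.0169, 0.1798]
orientation: [0.001, 0.524, 0.852, -0.001]
wrist_force: [-1.7, -5.8, 2.9]
finger_gap: 0.0521
grip_force: 85.3
```

```bash
python3 r.py
```

```text
10.47 yaw 116.79 Mz [0.063 0.002 0.006] mean 0.024 tau6 [-0.106 -0.007  0.016] F [-2.9 -5.3  3.3] gap 0.0522
```

{"name": "drive_tool", "arguments": {
  "deltas": [
    [[255,0,0,0,0,0,-3],[255,0,0,0,0,0,-3]]
  ]
}}

```text
clock: 10.72
tcp_pos: [0.4822, 0.0169, 0.1798]
orientation: [0.001, 0.501, 0.865, -0.001]
wrist_force: [-1.3, -5.4, 3.1]
finger_gap: 0.0519
grip_force: 85.2
```

```bash
python3 r.py
```

```text
10.82 yaw 119.79 Mz [0.022 0.013 0.018] mean 0.018 tau6 [-0.106 -0.007  0.016] F [-1.9 -4.7  2.4] gap 0.0518
```

{"name": "drive_tool", "arguments": {
  "deltas": [
    [[255,0,0,0,0,0,-3],[255,0,0,0,0,0,-3]]
  ]
}}

```text
clock: 11.08
tcp_pos: [0.4822, 0.017, 0.1798]
orientation: [0.0, 0.479, 0.878, -0.0]
wrist_force: [-2.3, -4.8, 2.8]
finger_gap: 0.0519
grip_force: 85.1
```

```bash
python3 r.py
```

```text
11.18 yaw 122.77 Mz [-0.112 -0.13  -0.117] mean -0.12 tau6 [-0.246 -0.146 -0.123] F [-2.  -4.3  2.5] gap 0.052
```

{"name": "drive_tool", "arguments": {
  "deltas": [
    [[255,0,0,0,0,0,-3],[255,0,0,0,0,0,-3]]
  ]
}}

```text
clock: 11.42
tcp_pos: [0.4821, 0.017, 0.1797]
orientation: [0.0, 0.456, 0.89, -0.0]
wrist_force: [-2.0, -4.7, 2.5]
finger_gap: 0.0518
grip_force: 85.1
```

```bash
python3 r.py
```

```text
11.53 yaw 125.75 Mz [-0.284 -0.289 -0.279] mean -0.284 tau6 [-0.407 -0.305 -0.281] F [-1.2 -4.9  3.1] gap 0.0523
```

{"name": "drive_tool", "arguments": {
  "deltas": [
    [[255,0,0,0,0,0,-3],[255,0,0,0,0,0,-3]]
  ]
}}

```text
clock: 11.78
tcp_pos: [0.4821, 0.0171, 0.1798]
orientation: [0.0, 0.433, 0.902, -0.0]
wrist_force: [-2.4, -4.3, 2.9]
finger_gap: 0.0519
grip_force: 85.2
```

```bash
python3 r.py
```

```text
11.88 yaw 128.72 Mz [-0.209 -0.246 -0.164] mean -0.207 tau6 [-0.357 -0.241 -0.214] F [-2.1 -4.6  4.5] gap 0.0521
```

{"name": "drive_tool", "arguments": {
  "deltas": [
    [[255,0,0,0,0,0,-3],[255,0,0,0,0,0,-3]]
  ]
}}

```text
clock: 12.12
tcp_pos: [0.4823, 0.0172, 0.1797]
orientation: [0.0, 0.409, 0.912, -0.0]
wrist_force: [-2.6, -3.9, 2.9]
finger_gap: 0.0522
grip_force: 85.1
```

```bash
python3 r.py
```

```text
12.22 yaw 131.65 Mz [ 0.047 -0.018 -0.023] mean 0.002 tau6 [-0.174 -0.051 -0.007] F [-1.2 -4.3  4.7] gap 0.052
```

{"name": "drive_tool", "arguments": {
  "deltas": [
    [[255,0,0,0,0,0,-3],[255,0,0,0,0,0,-3]]
  ]
}}

```text
clock: 12.48
tcp_pos: [0.4824, 0.0172, 0.1797]
orientation: [0.001, 0.386, 0.923, -0.0]
wrist_force: [-0.9, -5.6, 3.2]
finger_gap: 0.0522
grip_force: 85.1
```

```bash
python3 r.py
```

```text
12.57 yaw 134.59 Mz [0.026 0.043 0.022] mean 0.03 tau6 [-0.142 -0.016  0.014] F [-1.  -5.2  4.6] gap 0.0519
```

First hump passed (peak near yaw 126°, loose at 134°): click 1. Two more clicks follow.

{"name": "drive_tool", "arguments": {
  "deltas": [
    [[255,0,0,0,0,0,-4],[255,0,0,0,0,0,-4]]
  ]
}}

```text
clock: 12.82
tcp_pos: [0.4825, 0.0173, 0.1797]
orientation: [0.0, 0.354, 0.935, -0.0]
wrist_force: [-1.1, -4.8, 4.4]
finger_gap: 0.0519
grip_force: 85.1
```

```bash
python3 r.py
```

```text
12.93 yaw 138.56 Mz [ 0.029  0.046 -0.004] mean 0.023 tau6 [-0.205 -0.022  0.024] F [-1.9 -5.1  4.2] gap 0.0519
```

{"name": "drive_tool", "arguments": {
  "deltas": [
    [[255,0,0,0,0,0,-4],[255,0,0,0,0,0,-4]]
  ]
}}

```text
clock: 13.18
tcp_pos: [0.4824, 0.0174, 0.1797]
orientation: [0.0, 0.321, 0.947, -0.0]
wrist_force: [-1.6, -4.8, 4.4]
finger_gap: 0.0519
grip_force: 85.2
```

```bash
python3 r.py
```

```text
13.28 yaw 142.52 Mz [-0.084 -0.112 -0.127] mean -0.108 tau6 [-0.299 -0.14  -0.111] F [-2.1 -5.   4.7] gap 0.0521
```

{"name": "drive_tool", "arguments": {
  "deltas": [
    [[255,0,0,0,0,0,-4],[255,0,0,0,0,0,-4]]
  ]
}}

```text
clock: 13.52
tcp_pos: [0.4823, 0.0175, 0.1797]
orientation: [0.0, 0.288, 0.958, 0.0]
wrist_force: [-2.4, -4.9, 5.8]
finger_gap: 0.0517
grip_force: 85.4
```

```bash
python3 r.py
```

```text
13.62 yaw 146.5 Mz [-0.257 -0.251 -0.255] mean -0.254 tau6 [-0.417 -0.283 -0.252] F [-2.5 -4.5  6. ] gap 0.0521
```

{"name": "drive_tool", "arguments": {
  "deltas": [
    [[255,0,0,0,0,0,-4],[255,0,0,0,0,0,-4]]
  ]
}}

```text
clock: 13.88
tcp_pos: [0.4825, 0.0175, 0.1797]
orientation: [0.0, 0.254, 0.967, 0.0]
wrist_force: [-0.4, -5.0, 5.5]
finger_gap: 0.0521
grip_force: 85.4
```

```bash
python3 r.py
```

```text
13.97 yaw 150.53 Mz [-0.083 -0.083 -0.08 ] mean -0.082 tau6 [-0.239 -0.108 -0.078] F [-0.9 -4.3  4.7] gap 0.052
```

{"name": "drive_tool", "arguments": {
  "deltas": [
    [[255,0,0,0,0,0,-4],[255,0,0,0,0,0,-4]]
  ]
}}

```text
clock: 14.22
tcp_pos: [0.4826, 0.0176, 0.1797]
orientation: [0.001, 0.22, 0.975, 0.0]
wrist_force: [-0.6, -4.2, 5.3]
finger_gap: 0.0524
grip_force: 85.2
```

```bash
python3 r.py
```

```text
14.32 yaw 154.51 Mz [0.002 0.051 0.012] mean 0.022 tau6 [-0.176 -0.024  0.011] F [-0.8 -3.8  5.7] gap 0.0521
```

{"name": "drive_tool", "arguments": {
  "deltas": [
    [[255,0,0,0,0,0,-4],[255,0,0,0,0,0,-4]]
  ]
}}

```text
clock: 14.58
tcp_pos: [0.4826, 0.0177, 0.1797]
orientation: [0.001, 0.186, 0.983, 0.0]
wrist_force: [-0.5, -3.5, 5.1]
finger_gap: 0.0521
grip_force: 85.2
```

```bash
python3 r.py
```

```text
14.68 yaw 158.51 Mz [-0.01   0.071  0.027] mean 0.029 tau6 [-0.152 -0.02   0.011] F [ 0.6 -4.   4.9] gap 0.0517
```

{"name": "drive_tool", "arguments": {
  "deltas": [
    [[255,0,0,0,0,0,-4],[255,0,0,0,0,0,-4]]
  ]
}}

```text
clock: 14.92
tcp_pos: [0.4826, 0.0178, 0.1797]
orientation: [0.001, 0.152, 0.988, 0.0]
wrist_force: [-0.3, -3.1, 5.8]
finger_gap: 0.0516
grip_force: 85.4
```

```bash
python3 r.py
```

```text
15.03 yaw 162.5 Mz [-0.095 -0.083 -0.132] mean -0.103 tau6 [-0.268 -0.137 -0.108] F [-0.2 -3.9  4.8] gap 0.0517
```

{"name": "drive_tool", "arguments": {
  "deltas": [
    [[255,0,0,0,0,0,-4],[255,0,0,0,0,0,-4]]
  ]
}}

```text
clock: 15.28
tcp_pos: [0.4824, 0.0178, 0.1797]
orientation: [0.0, 0.117, 0.993, 0.0]
wrist_force: [0.6, -3.0, 6.9]
finger_gap: 0.052
grip_force: 85.5
```

```bash
python3 r.py
```

```text
15.38 yaw 166.48 Mz [-0.194 -0.243 -0.301] mean -0.246 tau6 [-0.425 -0.292 -0.262] F [-0.6 -3.6  5.5] gap 0.052
```

{"name": "drive_tool", "arguments": {
  "deltas": [
    [[255,0,0,0,0,0,-4],[255,0,0,0,0,0,-4]]
  ]
}}

```text
clock: 15.62
tcp_pos: [0.4825, 0.0179, 0.1797]
orientation: [0.0, 0.082, 0.997, 0.0]
wrist_force: [-0.4, -3.2, 6.0]
finger_gap: 0.0522
grip_force: 85.4
```

```bash
python3 r.py
```

```text
15.72 yaw 170.51 Mz [-0.121 -0.033 -0.14 ] mean -0.098 tau6 [-0.249 -0.118 -0.087] F [-0.9 -2.8  6.1] gap 0.0515
```

{"name": "drive_tool", "arguments": {
  "deltas": [
    [[255,0,0,0,0,0,-4],[255,0,0,0,0,0,-4]]
  ]
}}

```text
clock: 15.98
tcp_pos: [0.4827, 0.018, 0.1797]
orientation: [0.001, 0.047, 0.999, 0.001]
wrist_force: [0.1, -1.3, 5.0]
finger_gap: 0.0521
grip_force: 85.2
```

```bash
python3 r.py
```

```text
16.07 yaw 174.53 Mz [-0.001 -0.004 -0.005] mean -0.004 tau6 [-0.164 -0.025  0.008] F [-0.3 -2.2  4.9] gap 0.0523
```

{"name": "drive_tool", "arguments": {
  "deltas": [
    [[255,0,0,0,0,0,-4],[255,0,0,0,0,0,-8],[255,0,0,0,0,0,-8]]
  ]
}}

```text
clock: 16.45
tcp_pos: [0.4826, 0.0182, 0.1797]
orientation: [0.001, -0.022, 1.0, 0.001]
wrist_force: [-0.6, -2.2, 5.7]
finger_gap: 0.052
grip_force: 85.4
```

```bash
python3 r.py
```

```text
16.55 yaw -177.49 Mz [-0.162 -0.096 -0.092] mean -0.117 tau6 [-0.266 -0.133 -0.103] F [ 0.4 -1.9  5.6] gap 0.052
```

{"name": "drive_tool", "arguments": {
  "deltas": [
    [[255,0,0,0,0,0,-4],[255,0,0,0,0,0,-4]]
  ]
}}

```text
clock: 16.8
tcp_pos: [0.4824, 0.0181, 0.1797]
orientation: [0.0, -0.057, 0.998, 0.001]
wrist_force: [-1.0, -2.0, 6.9]
finger_gap: 0.0522
grip_force: 85.5
```

```bash
python3 r.py
```

```text
16.9 yaw -173.52 Mz [-0.291 -0.273 -0.292] mean -0.285 tau6 [-0.427 -0.293 -0.262] F [ 0.1 -1.2  5.6] gap 0.0521
```

{"name": "drive_tool", "arguments": {
  "deltas": [
    [[255,0,0,0,0,0,-4],[255,0,0,0,0,0,-4]]
  ]
}}

```text
clock: 17.15
tcp_pos: [0.4825, 0.0183, 0.1797]
orientation: [0.001, -0.092, 0.996, 0.001]
wrist_force: [-0.5, -2.3, 7.6]
finger_gap: 0.0521
grip_force: 85.5
```

```bash
python3 r.py
```

```text
17.25 yaw -169.48 Mz [-0.102 -0.087 -0.1  ] mean -0.096 tau6 [-0.258 -0.125 -0.095] F [-0.3 -0.4  6.3] gap 0.0519
```

{"name": "drive_tool", "arguments": {
  "deltas": [
    [[255,0,0,0,0,0,-4],[255,0,0,0,0,0,-4]]
  ]
}}

```text
clock: 17.5
tcp_pos: [0.4826, 0.0184, 0.1797]
orientation: [0.001, -0.127, 0.992, 0.001]
wrist_force: [0.7, -1.5, 5.7]
finger_gap: 0.0518
grip_force: 85.3
```

```bash
python3 r.py
```

```text
17.6 yaw -165.46 Mz [0.042 0.069 0.042] mean 0.051 tau6 [-0.163 -0.027  0.005] F [ 0.5 -1.1  5.3] gap 0.0519
```

{"name": "drive_tool", "arguments": {
  "deltas": [
    [[255,0,0,0,0,0,-4],[255,0,0,0,0,0,-8],[255,0,0,0,0,0,-8]]
  ]
}}

```text
clock: 17.98
tcp_pos: [0.4824, 0.0186, 0.1797]
orientation: [0.001, -0.196, 0.981, 0.001]
wrist_force: [0.0, 0.0, 6.8]
finger_gap: 0.0521
grip_force: 85.5
```

```bash
python3 r.py
```

```text
18.07 yaw -157.47 Mz [-0.049 -0.088 -0.051] mean -0.063 tau6 [-0.261 -0.127 -0.097] F [-0.6  1.1  6.7] gap 0.0522
```

{"name": "drive_tool", "arguments": {
  "deltas": [
    [[255,0,0,0,0,0,-4],[255,0,0,0,0,0,-4]]
  ]
}}

```text
clock: 18.32
tcp_pos: [0.4822, 0.0185, 0.1797]
orientation: [0.0, -0.229, 0.973, 0.001]
wrist_force: [-1.2, -0.8, 6.8]
finger_gap: 0.0516
grip_force: 85.3
```

```bash
python3 r.py
```

```text
18.43 yaw -153.5 Mz [-0.213 -0.306 -0.288] mean -0.269 tau6 [-0.435 -0.301 -0.27 ] F [-1.5 -0.9  6.3] gap 0.0519
```

{"name": "drive_tool", "arguments": {
  "deltas": [
    [[255,0,0,0,0,0,-4],[255,0,0,0,0,0,-4]]
  ]
}}

```text
clock: 18.68
tcp_pos: [0.4823, 0.0187, 0.1797]
orientation: [0.001, -0.264, 0.965, 0.001]
wrist_force: [-1.0, 0.8, 5.8]
finger_gap: 0.0523
grip_force: 85.6
```

```bash
python3 r.py
```

```text
18.77 yaw -149.47 Mz [-0.043 -0.113 -0.102] mean -0.086 tau6 [-0.267 -0.136 -0.105] F [-0.6  0.7  5.5] gap 0.052
```

{"name": "drive_tool", "arguments": {
  "deltas": [
    [[255,0,0,0,0,0,-3],[255,0,0,0,0,0,-5],[255,0,0,0,0,0,-5]]
  ]
}}

```text
clock: 19.15
tcp_pos: [0.4824, 0.0189, 0.1797]
orientation: [0.001, -0.305, 0.952, 0.001]
wrist_force: [-0.4, 1.2, 6.0]
finger_gap: 0.0521
grip_force: 85.4
```

```bash
python3 r.py
```

```text
19.25 yaw -144.44 Mz [0.046 0.012 0.056] mean 0.038 tau6 [-0.079 -0.01   0.005] F [-0.6  1.7  6.7] gap 0.0521
```

Five humps are counted and the dial is loose in click 5. Release and rise.

{"name": "drive_tool", "arguments": {
  "deltas": [
    [[0,0,0,0,0,0,0],[0,0,0,0,0,0,0],[0,0,0,0,0,0,0],[0,0,0,0,0,0,0],[0,0,0,0,0,0,0],[0,0,0,-0.04,0,0,0],[0,0,0,-0.08,0,0,0],[0,0,0,-0.08,0,0,0]]
  ]
}}

```text
clock: 20.25
tcp_pos: [0.484, 0.0173, 0.2626]
orientation: [0.003, -0.306, 0.952, -0.001]
wrist_force: [0.4, -0.1, 0.7]
finger_gap: 0.0857
grip_force: 0.0
```

```bash
python3 -c "
from h import *
brief();print(delta([.569,.2785,.20]))"
```

```text
20.25 j [-0.13   0.124 -0.119  1.322  0.    -0.753] p [0.484  0.0173 0.2626] yaw -144.35 F [ 0.4 -0.1  0.7] M [-0.017  0.058 -0.017] gap 0.0857 gf 0.0
[-0.221  0.163  0.063]
```

{"name": "drive_tool", "arguments": {
  "deltas": [
    [[90,-0.037,0.027,-0.005,0,0,0],[90,-0.074,0.054,-0.005,0,0,0],[90,-0.111,0.082,0.01,0,0,0],[90,-0.148,0.109,0.03,0,0,0],[90,-0.185,0.136,0.05,0,0,0],[90,-0.221,0.163,0.063,0,0,0],[90,-0.221,0.163,0.063,0,0,0],[90,-0.221,0.163,0.063,0,0,0],[90,-0.221,0.163,0.063,0,0,0]]
  ]
}}

```text
clock: 21.38
tcp_pos: [0.5666, 0.2777, 0.1968]
orientation: [0.0, -0.306, 0.952, -0.0]
wrist_force: [0.3, -0.2, -0.8]
finger_gap: 0.0549
grip_force: 0.0
```

```bash
python3 -c "
from h import *
brief();p,P=cloud('wrist');cv2.imwrite('pics/w2.png',p[...,::-1]);brief()
def circ(Q,r):
    from scipy.optimize import least_squares
    return least_squares(lambda c:np.hypot(*(Q[:,:2]-c).T)-r,Q[:,:2].mean(0),loss='soft_l1',f_scale=.002).x
near=np.hypot(P[...,0]-.569,P[...,1]-.2785)<.07
for z,t in((.084,.003),(.056,.003)):
    Q=P[near&(abs(P[...,2]-z)<t)];print(z,len(Q),Q.mean(0).round(4),((Q.min(0)+Q.max(0))/2).round(4),[np.round(x,4) for x in cv2.minEnclosingCircle(Q[:,:2].astype(np.float32))])
"
```

```text
21.38 j [ 0.329  0.434  0.138  1.275 -0.    -0.292] p [0.5666 0.2777 0.1968] yaw -144.41 F [ 0.3 -0.2 -0.8] M [-0.002  0.014 -0.067] gap 0.0549 gf 0.0
21.43 j [ 0.329  0.433  0.138  1.275 -0.    -0.292] p [0.5668 0.2777 0.197 ] yaw -144.42 F [-0.8  0.4 -0.1] M [ 0.052 -0.004 -0.03 ] gap 0.0555 gf 0.0
0.084 779 [0.5673 0.2772 0.0846] [0.5678 0.2776 0.084 ] [array([0.5678, 0.2774]), np.float64(0.0115)]
0.056 14633 [0.5645 0.2756 0.0566] [0.5678 0.2775 0.056 ] [array([0.5675, 0.2772]), np.float64(0.0572)]
```

View pics/w2.png

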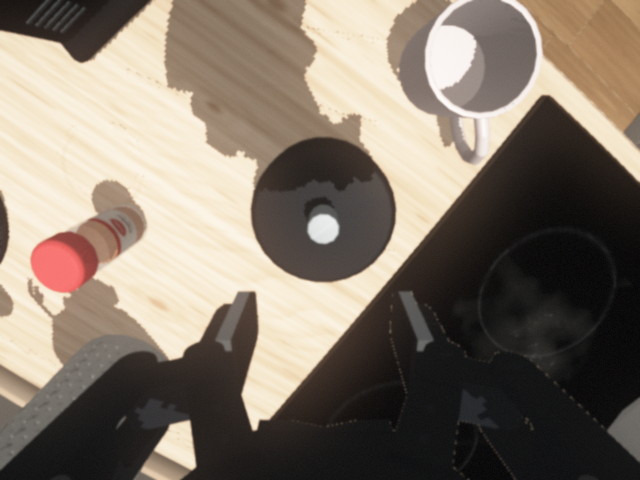

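The view shows the knob at (323,228), centred within 2 mm of the TCP, with free space around it. Going down to grip it.

{"name": "drive_tool", "arguments": {
  "deltas": [
    [[90,-0.0018,-0.0009,0.045,0,0,0],[90,-0.0018,-0.0009,0.09,0,0,0],[90,-0.0018,-0.0009,0.12,0,0,0],[90,-0.0018,-0.0009,0.136,0,0,0],[90,-0.0018,-0.0009,0.136,0,0,0],[255,-0.0018,-0.0009,0.136,0,0,0],[255,-0.0018,-0.0009,0.136,0,0,0],[255,-0.0018,-0.0009,0.136,0,0,0],[255,-0.0018,-0.0009,0.136,0,0,0],[255,-0.0018,-0.0009,0.136,0,0,0],[255,-0.0018,-0.0009,0.136,0,0,0]]
  ],
  "newtons": 60
}}

```text
clock: 22.8
tcp_pos: [0.57, 0.2795, 0.0624]
orientation: [0.002, -0.306, 0.952, -0.0]
wrist_force: [-0.5, -0.5, 7.1]
finger_gap: 0.021
grip_force: 58.9
```

```bash
python3 -c "
from h import *
brief()"
```

```text
22.8 j [ 0.33   0.518 -0.07   0.98  -0.    -0.293] p [0.57   0.2795 0.0624] yaw -144.34 F [-0.5 -0.5  7.1] M [-0.102  0.122 -0.001] gap 0.021 gf 58.9
```

{"name": "drive_tool", "arguments": {
  "deltas": [
    [[255,0,0,-0.02,0,0,0],[255,0,0,-0.06,0,0,0],[255,0,0,-0.1,0,0,0],[255,0,0,-0.14,0,0,0],[255,0,0,-0.18,0,0,0],[255,0,0,-0.21,0,0,0],[255,0,0,-0.235,0,0,0],[255,0,0,-0.235,0,0,0],[255,0,0,-0.235,0,0,0]]
  ]
}}

```text
clock: 23.92
tcp_pos: [0.5683, 0.2791, 0.2942]
orientation: [-0.001, -0.306, 0.952, -0.0]
wrist_force: [1.0, 0.4, -0.7]
finger_gap: 0.0211
grip_force: 58.7
```

```bash
python3 -c "
from h import *
brief();print(delta([.4822,.0178,.2965]))
p,P=cloud('side');cv2.imwrite('pics/s2.png',p[...,::-1])"
```

```text
23.93 j [ 0.33   0.431  0.37   1.511 -0.    -0.293] p [0.5683 0.2791 0.2942] yaw -144.34 F [ 1.   0.4 -0.7] M [ 0.02   0.048 -0.016] gap 0.0211 gf 58.7
[ 0.2223 -0.1621 -0.0021]
```

View pics/s2.png

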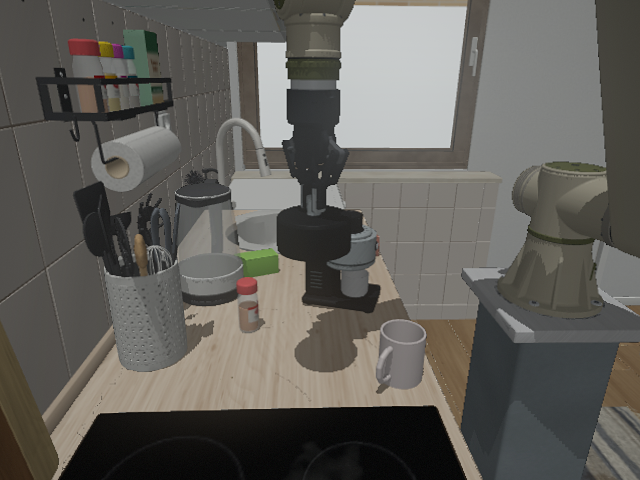

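The cover hangs level in the gripper at about (315,232). Carry it over the dial.

{"name": "drive_tool", "arguments": {
  "deltas": [
    [[255,0.015,-0.011,-0.002,0,0,0],[255,0.045,-0.033,-0.002,0,0,0],[255,0.08,-0.058,-0.002,0,0,0],[255,0.115,-0.084,-0.002,0,0,0],[255,0.15,-0.109,-0.002,0,0,0],[255,0.185,-0.135,-0.002,0,0,0],[255,0.208,-0.152,-0.002,0,0,0],[255,0.2223,-0.1621,-0.002,0,0,0],[255,0.2223,-0.1621,-0.002,0,0,0],[255,0.2223,-0.1621,-0.002,0,0,0]]
  ]
}}

```text
clock: 25.22
tcp_pos: [0.4826, 0.0182, 0.2972]
orientation: [-0.0, -0.306, 0.952, 0.0]
wrist_force: [0.6, 1.0, -1.0]
finger_gap: 0.0208
grip_force: 58.8
```

```bash
python3 -c "
from h import *
brief();print(delta([.4822,.0178,.2294]))
for n in('scene','side'):
    p,P=cloud(n)
    near=np.hypot(P[...,0]-.482,P[...,1]-.018)<.075
    from scipy.optimize import least_squares
    Q=P[near&(P[...,2]>.236)&(P[...,2]<.278)];c=least_squares(lambda c:np.hypot(*(Q[:,:2]-c).T)-.058,Q[:,:2].mean(0),loss='soft_l1',f_scale=.002).x
    print(n,len(Q),c.round(4))
    Q=P[near&(P[...,2]>.281)&(P[...,2]<.295)];A=np.c_[Q[:,:2]-[.482,.018],np.ones(len(Q))];f=np.linalg.lstsq(A,Q[:,2],rcond=None)[0];print('top',len(Q),f.round(4))
"
```

```text
25.23 j [-0.129  0.122 -0.037  1.412  0.    -0.752] p [0.4826 0.0182 0.2972] yaw -144.32 F [ 0.6  1.  -1. ] M [ 0.007 -0.001  0.016] gap 0.0208 gf 58.8
[ 0.0005 -0.0001  0.0678]
scene 693 [0.4818 0.0164]
top 1675 [ 0.0164 -0.0226  0.2903]
side 1119 [0.4813 0.018 ]
top 683 [-0.0108 -0.0598  0.29  ]
```

{"name": "drive_tool", "arguments": {
  "deltas": [
    [[255,0.0003,0,0.012,0,0,0],[255,0.0003,0,0.025,0,0,0],[255,0.0003,0,0.037,0,0,0],[255,0.0003,0,0.047,0,0,0],[255,0.0003,0,0.054,0,0,0],[255,0.0003,0,0.058,0,0,0],[255,0.0003,0,0.061,0,0,0],[255,0.0003,0,0.063,0,0,0],[255,0.0003,0,0.063,0,0,0]]
  ]
}}

```text
clock: 26.45
tcp_pos: [0.4823, 0.0176, 0.2344]
orientation: [0.0, -0.306, 0.952, -0.0]
wrist_force: [0.4, 0.2, -0.9]
finger_gap: 0.0213
grip_force: 58.8
```

```bash
python3 -c "
from h import *
brief()"
```

```text
26.45 j [-0.13   0.133 -0.177  1.261 -0.    -0.752] p [0.4823 0.0176 0.2344] yaw -144.34 F [ 0.4  0.2 -0.9] M [-0.018 -0.037 -0.015] gap 0.0213 gf 58.8
```

{"name": "drive_tool", "arguments": {
  "deltas": [
    [[255,0,0,0.001,0,0,0],[255,0,0,0.002,0,0,0],[255,0,0,0.003,0,0,0],[255,0,0,0.004,0,0,0],[255,0,0,0.005,0,0,0],[255,0,0,0.0055,0,0,0],[255,0,0,0.0055,0,0,0]]
  ]
}}

```text
clock: 27.32
tcp_pos: [0.4822, 0.0176, 0.2288]
orientation: [-0.0, -0.306, 0.952, -0.0]
wrist_force: [0.4, -0.5, -1.2]
finger_gap: 0.0209
grip_force: 58.8
```

```bash
python3 -c "
from h import *
brief()"
```

```text
27.32 j [-0.13   0.135 -0.188  1.247 -0.    -0.752] p [0.4822 0.0176 0.2288] yaw -144.34 F [ 0.4 -0.5 -1.2] M [-0.018 -0.036 -0.014] gap 0.0209 gf 58.8
```

{"name": "drive_tool", "arguments": {
  "deltas": [
    [[255,0,0,0.0005,0,0,0],[255,0,0,0.001,0,0,0],[255,0,0,0.0015,0,0,0],[255,0,0,0.0015,0,0,0]]
  ]
}}

```text
clock: 27.82
tcp_pos: [0.4822, 0.0176, 0.2275]
orientation: [0.0, -0.306, 0.952, -0.0]
wrist_force: [-0.5, -0.0, 0.1]
finger_gap: 0.0206
grip_force: 58.8
```

```bash
python3 -c "
from h import *
brief()"
```

```text
27.82 j [-0.13   0.136 -0.191  1.244 -0.    -0.752] p [0.4822 0.0176 0.2275] yaw -144.34 F [-0.5 -0.   0.1] M [-0.031  0.115 -0.005] gap 0.0206 gf 58.8
```

{"name": "drive_tool", "arguments": {
  "deltas": [
    [[255,0,0,0.0005,0,0,0],[255,0,0,0.001,0,0,0],[255,0,0,0.001,0,0,0]]
  ]
}}

```text
clock: 28.2
tcp_pos: [0.4822, 0.0176, 0.2273]
orientation: [0.0, -0.306, 0.952, -0.0]
wrist_force: [-3.3, -1.2, 7.7]
finger_gap: 0.0207
grip_force: 59.4
```

```bash
python3 -c "
from h import *
brief()"
```

```text
28.2 j [-0.13   0.135 -0.192  1.243 -0.    -0.752] p [0.4822 0.0176 0.2273] yaw -144.34 F [-3.3 -1.2  7.7] M [ 0.002  0.665 -0.024] gap 0.0207 gf 59.4
```

Seated: contact at the expected height (0.2274 m) with 8 N. Back off slightly, release, rise.

{"name": "drive_tool", "arguments": {
  "deltas": [
    [[255,0,0,-0.0008,0,0,0],[90,0,0,-0.0008,0,0,0],[90,0,0,-0.0008,0,0,0],[90,0,0,-0.0008,0,0,0],[90,0,0,-0.0008,0,0,0],[90,0,0,-0.03,0,0,0],[90,0,0,-0.07,0,0,0],[90,0,0,-0.1,0,0,0],[90,0,0,-0.1,0,0,0]]
  ]
}}

```text
clock: 29.32
tcp_pos: [0.4835, 0.0175, 0.3288]
orientation: [0.002, -0.306, 0.952, -0.001]
wrist_force: [0.8, -0.2, 0.3]
finger_gap: 0.0552
grip_force: 0.0
```

```bash
python3 -c "
from h import *
from scipy.optimize import least_squares
brief()
for n in('scene','side','wrist'):
    p,P=cloud(n)
    if n=='side': cv2.imwrite('pics/s3.png',p[100:400,200:500,::-1])
    near=np.hypot(P[...,0]-.482,P[...,1]-.018)<.065
    Q=P[near&(P[...,2]>.17)&(P[...,2]<.213)];
    if len(Q)>20: print(n,len(Q),least_squares(lambda c:np.hypot(*(Q[:,:2]-c).T)-.058,Q[:,:2].mean(0),loss='soft_l1',f_scale=.002).x.round(4))
    Q=P[near&(P[...,2]>.216)&(P[...,2]<.226)];A=np.c_[Q[:,:2]-[.482,.018],np.ones(len(Q))];print('top',len(Q),np.linalg.lstsq(A,Q[:,2],rcond=None)[0].round(4))
"
```

```text
29.32 j [-0.13   0.121  0.038  1.483 -0.    -0.752] p [0.4835 0.0175 0.3288] yaw -144.34 F [ 0.8 -0.2  0.3] M [ 0.001 -0.017 -0.004] gap 0.0552 gf 0.0
scene 606 [0.4816 0.0158]
top 1612 [ 0.0057 -0.0053  0.2206]
side 1058 [0.4811 0.017 ]
top 651 [-0.0042 -0.0199  0.2205]
wrist 350 [0.4801 0.0162]
top 19098 [0.0052 0.0037 0.2216]
```

View pics/s3.png

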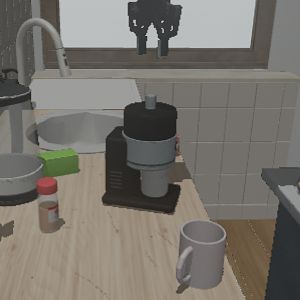

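The cover sits flat on the head (crop (150,125)): its top is at 0.221 m, it is level, and it is within 2 mm of the axis.

```bash
python3 -c "
from h import *
print(hand_in())"
```

```text
the job is handed in; nothing more can be done
None
```

The job is handed in, though no verdict came back: the burrs touched at about 0.57 N m, the dial was turned back five counted clicks, and the cover sits flat and released on the grinder, within about 2 mm of the axis.

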